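Prime the lathe's hand oiler

TASK

Prime the lathe's hand oiler before the machine is run: with the fingertips, push the black knob of its plunger all the way down and let it come all the way back up, again and again, until the red indicator pin beside it has popped fully out. Do not touch the pin, and do not pick up or shift the things standing around the oiler. Finish with the plunger back up and the pin fully out.

Things in the scene. Friction and masses are not known exactly. Their poses are not given: they have to be found in the camera images.
- oiler: hand oiler bolted to the bench: base plate 170 x 100 x 8 mm, a green cylinder (76 mm diameter, top at 85 mm, steel collar on it to 95 mm) with the plunger, and a brass block (40 x 40 mm, top at 75 mm, dark gland to 80 mm) with the indicator pin. Origin at the centre of the plate's underside, on the bench; x points from the plunger to the pin, z up. The plunger's axis is at x = -35 mm, y = 0, the pin's axis at x = +48 mm, y = 0
- plunger_top (a point): centre of the flat top of the plunger's black mushroom knob (48 mm diameter, flat top about 38 mm across, 18 mm thick), 150 mm above the bench when up; moves with the plunger
- plunger (a joint): how far the plunger is pressed down, straight along the vertical: 0 = fully up, 0.024 m = at its bottom stop. A spring (about 9 N at the top, 15 N at the bottom) brings it back up when let go
- pin (a joint): how far the indicator pin has come out of its gland: starts at 0 to 0.012 m, 0.036 m = fully out (stop at 0.0375). The pin rises only while the plunger comes back up after a push of at least about 20 mm, by about 7 mm a full stroke (2 to 10 mm at the first), and stays where it is in between; so 3 to 5 full strokes are needed. Short pushes may do nothing; more strokes once it is fully out do no harm
- pin_top (a point): centre of the top of the indicator pin: red, 13 mm diameter, upright; its top stands 84 mm above the bench at joint value 0 and 120 mm when fully out, when a green band round it comes clear of the gland
- wax_tin: loose closed tin, 68 mm diameter, 62 mm high, beside the oiler; origin at the centre of its underside; leave alone
- finial: loose turned wooden finial, 48 mm diameter, 84 mm high, beside the oiler; origin at the centre of its underside; leave alone
- ferrule: loose upright brass tube, 42 mm outside diameter, 55 mm high, beside the oiler; origin at the centre of its underside; leave alone
- blank: loose square wooden blank lying on the bench, 200 x 45 x 45 mm along its x; origin at the centre of its underside; leave alone
There are look-alikes about, which are no part of the job. Of the things that look like the oiler, take the one that is farthest from the robot's base at the start.

How it is judged:
By the outcome, as a careful person would: the job done as asked, in the order asked, and still so for the second after the job is handed in, with the robot touching nothing.
It also fails if it takes over 42 s, if anything falls off the work surface, if the arm or the gripper's body presses on something with over 40 N, if the wrist force passes 120 N, or if a joint passes its speed limit or range.

ROBOT

A 7-joint arm with a two-finger parallel gripper is mounted at the origin on the work surface. World frame = base frame: x ahead of the robot, y to its left, z up, the work surface at z = 0. Lengths are in m, angles in rad, forces in N, time in s.
With the tool pointing down it reaches from about 0.4 to 0.85 m from the base axis. Payload 10.4 kg.
Tool frame: the origin (TCP) lies midway between the tips of the shut fingers; the grasp point (between the pads) lies robot.grasp_offset behind it (robot.grasp_offset is the distance from the TCP to the grasp point, in m); z points along the fingers, y is the line along which they close (so a half turn about z gives the same grasp; the last joint's range is limited). The gripper opens to 85 mm and grips with 20 to 120 N. Pads are 22 mm wide; open, the fingers measure 114 mm over their backs; the gripper's body (76 mm by 85 mm) begins 54 mm behind the grasp point. The pads swing forward as they close: fully open they stand 13 mm farther back than shut.
Start: joints at [1.087, 0.332, -0.065, 1.46, 0.022, 1.35, -0.088], TCP at [0.278, -0.56, 0.231] pointing down, gripper open.
Joint ranges: [-2.6, 2.6], [-0.5, 2.12], [-1.47, 1.34], [0.16, 2.42], [-1.27, 4.41], [0.06, 2.06], [-2.6, 2.6]. Speed limits (rad/s): [2.22, 2.22, 2.79, 2.79, 3.14, 3.14, 3.14].

INTERFACE

Orientations are given as a rotation vector (axis times angle).
In Python, from workcell import robot gives the robot as it stands.
- The arm moves only by the tool play_rows, never from a script. Its argument "steps" is a list of rows, each an object with "linear": the shift along the world's x, y, z normalised to -1 to 1, where 1 is 0.1 m, a list of three; "turn": the turn about the world's z normalised to -1 to 1, where 1 is 90 degrees; "fingers": the closure, from -1 (fully open) to 1 (shut). A call has 1 to 20 rows; each row is the pose to reach, as a shift and turn from the pose commanded when the call began; what a row does not reach only later rows make up. A row lasts 1/8 s, in which the tool goes at most 62.5 mm and 10.7 degrees, less where a joint would pass 70% of its speed; a pose out of reach is approached as far as the arm can. A call with a number of a shift or a turn outside -1 to 1 is refused whole. A call with a gripper value outside its range is refused whole. The fingers move at their own pace and stop on an object; "newtons" is the grip in N (left out, the last holds). Time passes only in rows, so rows that repeat a pose let the fingers close. It gives the time, the measured TCP pose, the force, the opening and the grip force at its end, in the units of the state.
- robot.get_state(): the state, without advancing time (a new reading comes with each control period).
- robot.capture(name): name is "scene" or "top"; returns the picture (420x560x3 uint8, red, green, blue); there is no depth.
- robot.get_calibration(name): a dict with "fx", "fy", "cx", "cy" (pixels), "origin" and "orientation" of the camera in the world. Camera axes: x right, y down, z forward; pixel columns grow to the right and rows downward; lengths in m; the calibration is good to about 2 mm. A picture is of the moment at which its call begins. get_calibration takes no time and is no camera call.
- robot.job_done(): hands the job in; it is judged then, once.
The state is a dict: "t": time; "joints": joint angles; "joint_velocities": joint speeds; "joint_efforts": joint torques, N m; "ee_pos": TCP position; "eef_rot": TCP orientation; "wrist_force": force on the tool from outside, world axes, zero at the start; "wrist_torque": the same for the moment, N m; "gripper_width": opening from 0.0 (shut) to 1.0 (fully open); "gripper_force": force on a finger pad.
Only numpy, scipy, OpenCV 4.12 (cv2) and the standard library are available. Lean on these libraries where they do the work, as an engineer would, in place of code of your own. Each camera call takes 0.05 s, during which the arm holds its last target. There are 200 camera calls.

## Working session

There is one attempt and no reset: what is moved stays moved. The work goes in short steps, Python scripts to look and compute and a tool call to move; the robot and the scene stay as the last step left them, time stands still between calls to the robot, and variables do not carry over. Pictures are saved under pics/ and viewed, at most 10 in all, crops included, and the job is handed in when it is done.

Besides the shell and the picture viewer there is one more tool, called after "Request:" as name(argument=value, ...) on one line, values as JSON. play_rows: Moves the arm, as the interface text tells. Its arguments: {"type":"object","properties":{"steps":{"type":"array"},"newtons":{"type":"number"}},"required":["steps"]}

```bash
mkdir -p pics
cat > h.py <<'E'
from workcell import robot
import numpy as np, cv2
from scipy.spatial.transform import Rotation as R
def snap(n,f):
    im=robot.capture(n); cv2.imwrite('pics/'+f,im[:,:,::-1]); return im
def cam(n):
    c=robot.get_calibration(n); o=np.array(c['orientation'])
    M=R.from_rotvec(o).as_matrix() if o.shape==(3,) else (o if o.shape==(3,3) else R.from_quat(o).as_matrix())
    return c,np.array(c['origin']),M
def ray(n,u,v,z):
    c,o,M=cam(n); d=M@np.array([(u-c['cx'])/c['fx'],(v-c['cy'])/c['fy'],1]); return o+d*(z-o[2])/d[2]
def proj(n,p):
    c,o,M=cam(n); q=M.T@(np.array(p)-o); return np.array([c['cx']+c['fx']*q[0]/q[2],c['cy']+c['fy']*q[1]/q[2]])
E
python3 - <<'E'
from h import *
a=snap('scene','s0.png');b=snap('top','t0.png')
for n in('scene','top'):print(robot.get_calibration(n))
s=robot.get_state();print(s['t'],s['ee_pos'],s['eef_rot'],s['wrist_force'],s['gripper_width'],robot.grasp_offset)
E
```

```text
{'fx': 419.9172944992273, 'fy': 419.9172944992273, 'cx': 274.991366647597, 'cy': 210.44384509010493, 'origin': array([1.19241922, 0.3192594 , 0.89294707]), 'orientation': array([-1.4193375 , -2.20604892,  0.86413434])}
{'fx': 423.9662369719537, 'fy': 423.9662369719537, 'cx': 283.44053588055743, 'cy': 214.16716009143292, 'origin': array([0.42089805, 0.01020271, 1.08273999]), 'orientation': array([-2.16865429,  2.10914855, -0.15030299])}
0.1 [ 0.27776068 -0.55948937  0.23059767] [-3.05734149e+00 -7.17178430e-01  5.39743280e-04] [0.46970032 0.13347541 0.18640043] 0.9991593220590215 0.0187
```

View pics/s0.png

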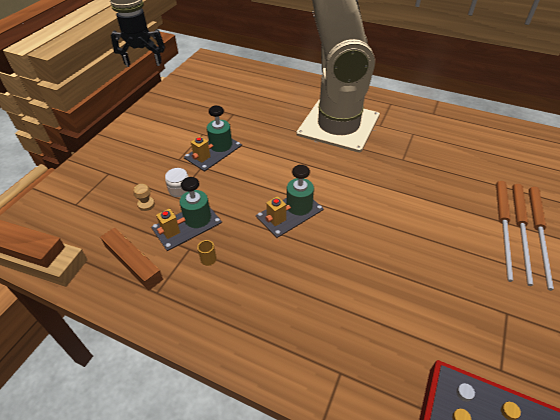

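View pics/t0.png

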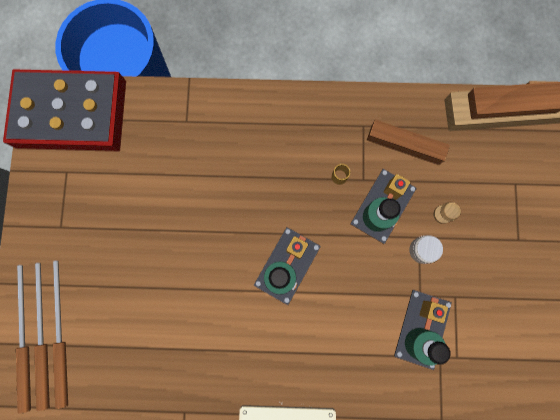

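The top view shows three oiler-like things: A with its knob at (390,209), B at (280,278) and C at (439,352). In the scene view their knobs are at (190,184), (300,172) and (216,112). A has the tin, finial and ferrule around it. I'll measure all three and check A in one crop.

Run:
```python
from h import *
from scipy.optimize import least_squares
T={'A':((390,209),(190,184),(400,184),(166,214)),'B':((280,278),(300,171),(297,247),(276,202)),'C':((439,352),(216,111),(439,313),(198,140))}
def tri(u,v,z0):
    return least_squares(lambda p:np.r_[proj('top',p)-u,proj('scene',p)-v],np.r_[ray('top',*u,z0)]) 
for k,(a,b,c,d) in T.items():
    r=tri(a,b,.15);q=tri(c,d,.09);print(k,r.x.round(4),r.cost.round(1),'pin',q.x.round(4),q.cost.round(1),np.hypot(*r.x[:2]).round(3), 'sep',np.hypot(*(r.x-q.x)[:2]).round(3))
t=cv2.imread('pics/t0.png')[150:260,330:480];s=cv2.imread('pics/s0.png')[160:270,120:270]
cv2.imwrite('pics/c0.png',cv2.resize(np.hstack([t,s]),None,fx=2.6,fy=2.6,interpolation=cv2.INTER_CUBIC))
for n,p in (('tin',(428,250,.062)),('finial',(453,210,.084)),('ferrule',(341,172,.055))):print(n,ray('top',*p).round(3))
```

```text
A [ 0.5812 -0.2175  0.1396] 0.1 pin [ 0.6533 -0.2568  0.0791] 0.1 0.621 sep 0.082
B [0.4211 0.0245 0.1407] 0.0 pin [ 0.4949 -0.0125  0.0767] 0.0 0.422 sep 0.083
C [ 0.2743 -0.3186  0.1416] 0.1 pin [ 0.3517 -0.3448  0.0761] 0.1 0.42 sep 0.082
tin [ 0.497 -0.327  0.062]
finial [ 0.593 -0.381  0.084]
ferrule [ 0.686 -0.118  0.055]
```

View pics/c0.png

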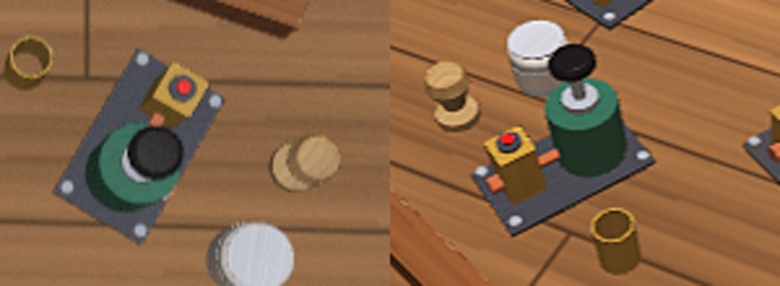

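A is the farthest, at 0.62 m against 0.42 m for the other two. Its knob centre comes out at (0.581, -0.2175) with mid-height about 0.140, which fits. Knob and pin are 82 mm apart against the nominal 83. Next I go above it with the fingers shut.

Request:
play_rows(steps=[{"linear": [0.5,0.5,0],"turn": 0,"fingers": 1},{"linear": [1,1,0],"turn": 0,"fingers": 1},{"linear": [1,1,0],"turn": 0,"fingers": 1},{"linear": [1,1,0],"turn": 0,"fingers": 1}], newtons=40)

```text
t: 0.6
ee_pos: [0.3785, -0.4591, 0.2311]
eef_rot: [-3.058, -0.721, 0.0]
wrist_force: [-1.1, -0.5, -0.1]
gripper_width: 0.144
gripper_force: 0.0
```

Request:
play_rows(steps=[{"linear": [0.5,0.5,0],"turn": 0,"fingers": 1},{"linear": [1,1,0],"turn": 0,"fingers": 1},{"linear": [1,1,0],"turn": 0,"fingers": 1},{"linear": [1,1,0],"turn": 0,"fingers": 1}])

```text
t: 1.1
ee_pos: [0.4773, -0.3608, 0.231]
eef_rot: [3.059, 0.717, -0.001]
wrist_force: [-1.4, -0.8, -0.0]
gripper_width: -0.001
gripper_force: 0.0
```

Request:
play_rows(steps=[{"linear": [0.5,0.5,0],"turn": 0,"fingers": 1},{"linear": [1,1,0],"turn": 0,"fingers": 1},{"linear": [1,1,0],"turn": 0,"fingers": 1},{"linear": [1,1,0],"turn": 0,"fingers": 1}])

```text
t: 1.6
ee_pos: [0.5771, -0.2617, 0.2309]
eef_rot: [3.059, 0.715, -0.002]
wrist_force: [-1.3, -0.0, -0.0]
gripper_width: 0.005
gripper_force: 0.0
```

Request:
play_rows(steps=[{"linear": [0.03,0.42,0],"turn": 0,"fingers": 1},{"linear": [0.03,0.42,-0.3],"turn": 0,"fingers": 1},{"linear": [0.03,0.42,-0.5],"turn": 0,"fingers": 1},{"linear": [0.03,0.42,-0.5],"turn": 0,"fingers": 1}])

```text
t: 2.1
ee_pos: [0.5784, -0.2213, 0.1799]
eef_rot: [-3.06, -0.71, 0.005]
wrist_force: [0.5, 0.5, -0.3]
gripper_width: -0.004
gripper_force: 0.0
```

Run:
```python
from h import *
a=snap('scene','s1.png');b=snap('top','t1.png')
s=robot.get_state();print(s['t'],s['ee_pos'],s['eef_rot'],s['wrist_force'],s['gripper_width'])
print(proj('scene',s['ee_pos']),proj('top',s['ee_pos']))
cv2.imwrite('pics/c1.png',cv2.resize(np.hstack([b[130:280,310:460],a[100:250,110:260]])[:,:,::-1],None,fx=2.6,fy=2.6,interpolation=cv2.INTER_CUBIC))
```

```text
2.2 [ 0.58018271 -0.22032763  0.18218209] [3.05852206e+00 7.12263378e-01 1.68123132e-04] [0.39156662 0.004472   0.09640357] 0.0036072299456866986
[186.16629429 171.18823393] [395.85737366 206.41334813]
```

View pics/c1.png

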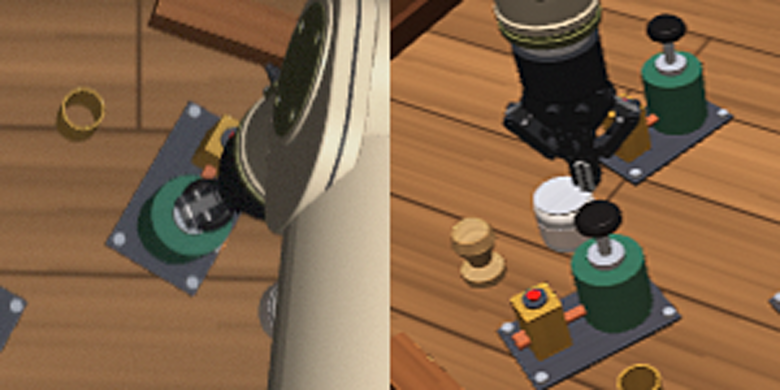

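The crop shows the shut fingertips at scene pixel (186,171), just above the knob at about (191,184), and the pin still in. I press down gently first and read the force.

Request:
play_rows(steps=[{"linear": [0.0,0.03,-0.2],"turn": 0,"fingers": 1},{"linear": [0.0,0.03,-0.3],"turn": 0,"fingers": 1},{"linear": [0.0,0.03,-0.4],"turn": 0,"fingers": 1},{"linear": [0.0,0.03,-0.46],"turn": 0,"fingers": 1},{"linear": [0.0,0.03,-0.5],"turn": 0,"fingers": 1},{"linear": [0.0,0.03,-0.5],"turn": 0,"fingers": 1},{"linear": [0.0,0.03,-0.5],"turn": 0,"fingers": 1}])

```text
t: 3.08
ee_pos: [0.5809, -0.2158, 0.1334]
eef_rot: [3.058, 0.716, 0.001]
wrist_force: [-6.5, 1.8, 11.4]
gripper_width: 0.001
gripper_force: 5.9
```

Request:
play_rows(steps=[{"linear": [0,0,-0.03],"turn": 0,"fingers": 1},{"linear": [0,0,-0.06],"turn": 0,"fingers": 1},{"linear": [0,0,-0.06],"turn": 0,"fingers": 1},{"linear": [0,0,-0.06],"turn": 0,"fingers": 1}])

```text
t: 3.58
ee_pos: [0.581, -0.2157, 0.1276]
eef_rot: [3.057, 0.716, 0.001]
wrist_force: [-6.9, 1.1, 12.3]
gripper_width: -0.005
gripper_force: 6.7
```

Request:
play_rows(steps=[{"linear": [0,0,-0.02],"turn": 0,"fingers": 1},{"linear": [0,0,-0.04],"turn": 0,"fingers": 1},{"linear": [0,0,-0.04],"turn": 0,"fingers": 1},{"linear": [0,0,-0.04],"turn": 0,"fingers": 1}])

```text
t: 4.08
ee_pos: [0.5812, -0.2158, 0.126]
eef_rot: [3.057, 0.715, 0.002]
wrist_force: [-15.6, 3.6, 32.9]
gripper_width: 0.0
gripper_force: 16.0
```

The bottom stop is reached at z 0.126 with 33 N, as predicted. Now full strokes: up clear of the knob and back to the stop.

Request:
play_rows(steps=[{"linear": [0,0,0.12],"turn": 0,"fingers": 1},{"linear": [0,0,0.24],"turn": 0,"fingers": 1},{"linear": [0,0,0.36],"turn": 0,"fingers": 1},{"linear": [0,0,0.4],"turn": 0,"fingers": 1},{"linear": [0,0,0.4],"turn": 0,"fingers": 1},{"linear": [0,0,0.4],"turn": 0,"fingers": 1},{"linear": [0,0,0.3],"turn": 0,"fingers": 1},{"linear": [0,0,0.2],"turn": 0,"fingers": 1},{"linear": [0,0,0.1],"turn": 0,"fingers": 1},{"linear": [0,0,0.04],"turn": 0,"fingers": 1},{"linear": [0,0,0],"turn": 0,"fingers": 1},{"linear": [0,0,0],"turn": 0,"fingers": 1},{"linear": [0,0,0],"turn": 0,"fingers": 1}])

```text
t: 5.7
ee_pos: [0.5815, -0.215, 0.1259]
eef_rot: [3.056, 0.716, 0.003]
wrist_force: [-16.5, 5.8, 41.1]
gripper_width: -0.004
gripper_force: 21.0
```

Request:
play_rows(steps=[{"linear": [0,0,0.12],"turn": 0,"fingers": 1},{"linear": [0,0,0.24],"turn": 0,"fingers": 1},{"linear": [0,0,0.36],"turn": 0,"fingers": 1},{"linear": [0,0,0.4],"turn": 0,"fingers": 1},{"linear": [0,0,0.4],"turn": 0,"fingers": 1},{"linear": [0,0,0.4],"turn": 0,"fingers": 1}])

```text
t: 6.45
ee_pos: [0.5806, -0.2147, 0.1605]
eef_rot: [-3.058, -0.717, 0.001]
wrist_force: [-0.7, 0.3, 0.4]
gripper_width: -0.002
gripper_force: 0.0
```

Run:
```python
from h import *
a=snap('scene','s2.png')
s=robot.get_state();print(s['t'],s['ee_pos'],s['wrist_force'])
cv2.imwrite('pics/c2.png',cv2.resize(a[130:250,120:260][:,:,::-1],None,fx=4,fy=4,interpolation=cv2.INTER_CUBIC))
```

```text
6.5 [ 0.58062482 -0.21472593  0.16059509] [-0.67267525 -0.36766236 -0.87670633]
```

View pics/c2.png

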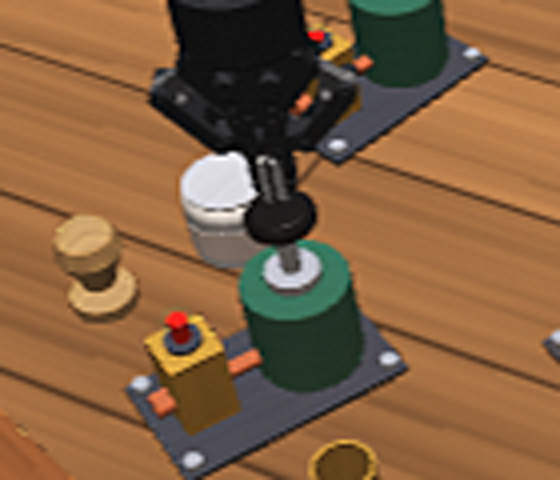

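The plunger is back up and the pin top at crop (177,320), scene (164,210), has risen by a good few mm. Three more strokes.

Request:
play_rows(steps=[{"linear": [0,0,-0.1],"turn": 0,"fingers": 1},{"linear": [0,0,-0.2],"turn": 0,"fingers": 1},{"linear": [0,0,-0.3],"turn": 0,"fingers": 1},{"linear": [0,0,-0.36],"turn": 0,"fingers": 1},{"linear": [0,0,-0.4],"turn": 0,"fingers": 1},{"linear": [0,0,-0.4],"turn": 0,"fingers": 1},{"linear": [0,0,-0.4],"turn": 0,"fingers": 1},{"linear": [0,0,-0.28],"turn": 0,"fingers": 1},{"linear": [0,0,-0.16],"turn": 0,"fingers": 1},{"linear": [0,0,-0.04],"turn": 0,"fingers": 1},{"linear": [0,0,0],"turn": 0,"fingers": 1},{"linear": [0,0,0],"turn": 0,"fingers": 1},{"linear": [0,0,0],"turn": 0,"fingers": 1}])

```text
t: 8.12
ee_pos: [0.5806, -0.2147, 0.1605]
eef_rot: [-3.058, -0.717, 0.002]
wrist_force: [0.4, 0.9, -1.0]
gripper_width: -0.003
gripper_force: 0.0
```

Request:
play_rows(steps=[{"linear": [0,0,-0.1],"turn": 0,"fingers": 1},{"linear": [0,0,-0.2],"turn": 0,"fingers": 1},{"linear": [0,0,-0.3],"turn": 0,"fingers": 1},{"linear": [0,0,-0.36],"turn": 0,"fingers": 1},{"linear": [0,0,-0.4],"turn": 0,"fingers": 1},{"linear": [0,0,-0.4],"turn": 0,"fingers": 1},{"linear": [0,0,-0.4],"turn": 0,"fingers": 1},{"linear": [0,0,-0.28],"turn": 0,"fingers": 1},{"linear": [0,0,-0.16],"turn": 0,"fingers": 1},{"linear": [0,0,-0.04],"turn": 0,"fingers": 1},{"linear": [0,0,0],"turn": 0,"fingers": 1},{"linear": [0,0,0],"turn": 0,"fingers": 1},{"linear": [0,0,0],"turn": 0,"fingers": 1}])

```text
t: 9.75
ee_pos: [0.5806, -0.2147, 0.1605]
eef_rot: [-3.058, -0.717, 0.002]
wrist_force: [0.5, 0.6, -0.9]
gripper_width: -0.0
gripper_force: 0.0
```

Request:
play_rows(steps=[{"linear": [0,0,-0.1],"turn": 0,"fingers": 1},{"linear": [0,0,-0.2],"turn": 0,"fingers": 1},{"linear": [0,0,-0.3],"turn": 0,"fingers": 1},{"linear": [0,0,-0.36],"turn": 0,"fingers": 1},{"linear": [0,0,-0.4],"turn": 0,"fingers": 1},{"linear": [0,0,-0.4],"turn": 0,"fingers": 1},{"linear": [0,0,-0.4],"turn": 0,"fingers": 1},{"linear": [0,0,-0.28],"turn": 0,"fingers": 1},{"linear": [0,0,-0.16],"turn": 0,"fingers": 1},{"linear": [0,0,-0.04],"turn": 0,"fingers": 1},{"linear": [0,0,0],"turn": 0,"fingers": 1},{"linear": [0,0,0],"turn": 0,"fingers": 1},{"linear": [0,0,0],"turn": 0,"fingers": 1}])

```text
t: 11.38
ee_pos: [0.5806, -0.2147, 0.1605]
eef_rot: [-3.058, -0.717, 0.002]
wrist_force: [0.8, -0.1, 1.2]
gripper_width: -0.001
gripper_force: 0.0
```

Run:
```python
from h import *
a=snap('scene','s3.png')
s=robot.get_state();print(s['t'],s['ee_pos'],s['wrist_force'])
for z in(.079,.084,.1,.12):print(z,proj('scene',[.6533,-.2568,z])-[120,130])
cv2.imwrite('pics/c3.png',cv2.resize(a[130:250,120:260][:,:,::-1],None,fx=4,fy=4,interpolation=cv2.INTER_CUBIC))
```

```text
11.425 [ 0.58060772 -0.21471136  0.16057644] [ 0.29729507 -0.27208618 -0.25682153]
0.079 [45.76599596 83.97512929]
0.084 [45.36939444 82.69561918]
0.1 [44.08203481 78.54235811]
0.12 [42.43264946 73.22113491]
```

View pics/c3.png

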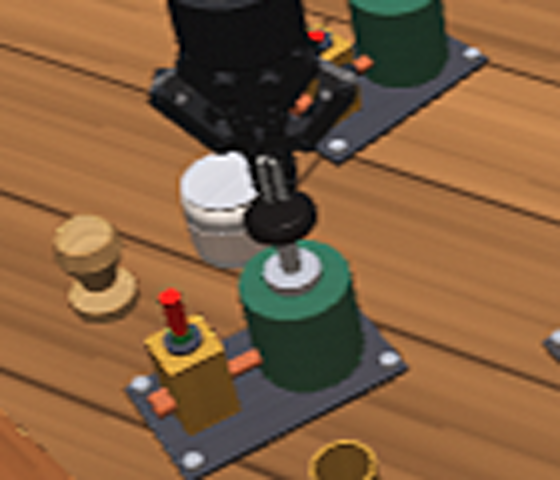

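The pin top is now at crop (170,297) and the green band shows. The prediction for fully out is (170,293). Extra strokes do no harm, so I do two more, then rise clear and compare.

Request:
play_rows(steps=[{"linear": [0,0,-0.1],"turn": 0,"fingers": 1},{"linear": [0,0,-0.2],"turn": 0,"fingers": 1},{"linear": [0,0,-0.3],"turn": 0,"fingers": 1},{"linear": [0,0,-0.36],"turn": 0,"fingers": 1},{"linear": [0,0,-0.4],"turn": 0,"fingers": 1},{"linear": [0,0,-0.4],"turn": 0,"fingers": 1},{"linear": [0,0,-0.4],"turn": 0,"fingers": 1},{"linear": [0,0,-0.28],"turn": 0,"fingers": 1},{"linear": [0,0,-0.16],"turn": 0,"fingers": 1},{"linear": [0,0,-0.04],"turn": 0,"fingers": 1},{"linear": [0,0,0],"turn": 0,"fingers": 1},{"linear": [0,0,0],"turn": 0,"fingers": 1},{"linear": [0,0,0],"turn": 0,"fingers": 1}])

```text
t: 13.05
ee_pos: [0.5806, -0.2147, 0.1605]
eef_rot: [-3.058, -0.717, 0.002]
wrist_force: [-0.6, 0.4, 0.1]
gripper_width: 0.002
gripper_force: 0.0
```

Request:
play_rows(steps=[{"linear": [0,0,-0.1],"turn": 0,"fingers": 1},{"linear": [0,0,-0.2],"turn": 0,"fingers": 1},{"linear": [0,0,-0.3],"turn": 0,"fingers": 1},{"linear": [0,0,-0.36],"turn": 0,"fingers": 1},{"linear": [0,0,-0.4],"turn": 0,"fingers": 1},{"linear": [0,0,-0.4],"turn": 0,"fingers": 1},{"linear": [0,0,-0.4],"turn": 0,"fingers": 1},{"linear": [0,0,-0.28],"turn": 0,"fingers": 1},{"linear": [0,0,-0.16],"turn": 0,"fingers": 1},{"linear": [0,0,-0.04],"turn": 0,"fingers": 1},{"linear": [0,0,0.2],"turn": 0,"fingers": 1},{"linear": [0,0,0.5],"turn": 0,"fingers": 1},{"linear": [0,0,0.7],"turn": 0,"fingers": 1},{"linear": [0,0,0.7],"turn": 0,"fingers": 1},{"linear": [0,0,0.7],"turn": 0,"fingers": 1}])

```text
t: 14.92
ee_pos: [0.5804, -0.2147, 0.2297]
eef_rot: [-3.058, -0.717, 0.003]
wrist_force: [-0.1, -0.3, 0.8]
gripper_width: 0.001
gripper_force: 0.0
```

Run:
```python
from h import *
a=snap('scene','s4.png')
s=robot.get_state();print(s['t'],s['ee_pos'],s['wrist_force'])
b=cv2.imread('pics/s3.png')
cv2.imwrite('pics/c4.png',cv2.resize(np.hstack([b[140:250,130:230],a[140:250,130:230][:,:,::-1]]),None,fx=4,fy=4,interpolation=cv2.INTER_CUBIC))
```

```text
14.975 [ 0.5803264  -0.21469243  0.2296193 ] [-0.51324443  0.78983937 -0.1586605 ]
```

View pics/c4.png

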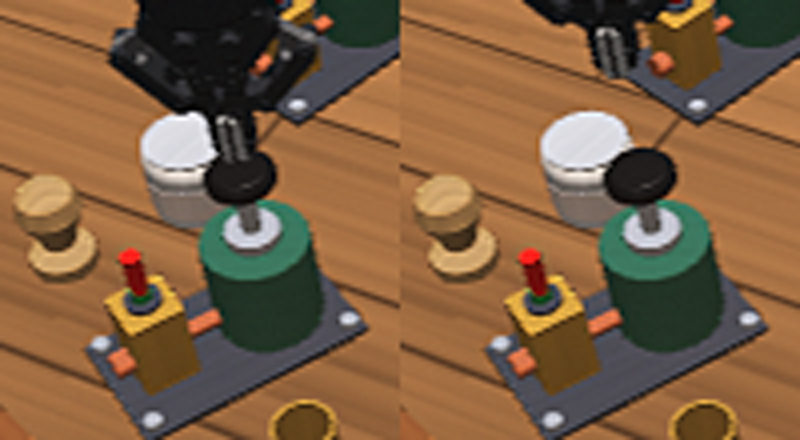

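In both crops the pin top is at the same spot, (131,257) and (531,257), with the green band clear. Two more strokes added nothing, so it is at its stop. The knob is up, the neighbours haven't moved and the tool is clear, so I hand in.

```bash
python3 -c "
from workcell import robot
print(robot.job_done())"
```

```text
the job is handed in; nothing more can be done
None
```

I primed the farthest oiler with seven full strokes; the last pictures show its pin fully out with the green band clear, the plunger back up, and the neighbouring things in view not moved, and I handed the job in at about 15 s with the arm clear.

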